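# Slide the toothed rack under the spring clip

### The arm

A 7-joint arm with a two-finger parallel gripper is mounted at the origin on the work surface. World frame = base frame: x ahead of the robot, y to its left, z up, the work surface at z = 0. Lengths are in m, angles in rad, forces in N, time in s.
With the tool pointing down it reaches from about 0.4 to 0.85 m from the base axis. Payload 10.4 kg.
Tool frame: the origin (TCP) lies between the finger pads; the fingertips stand tcp_to_tips ahead of it and the grasp point (between the pads) lies 8 mm behind it (tcp_to_tips is the distance from the TCP to the fingertips, in m); z points along the fingers, y is the line along which they close (so a half turn about z gives the same grasp; the last joint's range is limited). The gripper opens to 85 mm and grips with 20 to 120 N. Pads are 22 mm wide; open, the fingers measure 114 mm over their backs; the gripper's body (76 mm by 85 mm) begins 54 mm behind the grasp point. The pads swing forward as they close: fully open they stand 13 mm farther back than shut.
Start: joints at [1.139, 0.332, -0.065, 1.46, 0.022, 1.35, -0.088], TCP at [0.248, -0.574, 0.242] pointing down, gripper open.
Joint ranges: [-2.6, 2.6], [-0.5, 2.12], [-1.47, 1.34], [0.16, 2.42], [-1.27, 4.41], [0.06, 2.06], [-2.6, 2.6]. Speed limits (rad/s): [2.22, 2.22, 2.79, 2.79, 3.14, 3.14, 3.14].

### API

Orientations are given as a unit quaternion [x, y, z, w].
In Python, from workcell import * gives the robot as it stands.
- The arm moves only by the tool apply_moves, never from a script. Its argument "rows" is a list of rows, each an object of numbers: "x", "y", "z": the shift along the tool's x, y, z in mm; "ax", "ay", "az": the turn, a rotation vector about the tool's x, y, z in degrees; "gripper": the closure, from 0 (fully open) to 1 (shut). A call has 1 to 5 rows; each row shifts and turns the commanded pose from where the row before left it, along the tool's axes as they then stand; what a row does not reach is not made up. A row lasts 1/12 s, in which the tool goes at most 41.7 mm and 7.16 degrees, less where a joint would pass 70% of its speed; a pose out of reach is approached as far as the arm can. A call with a gripper value outside its range is refused whole. The fingers move at their own pace and stop on an object; "newtons" is the grip in N (left out, the last holds). Time passes only in rows, so rows that do not move let the fingers close. It gives the time, the measured TCP pose, the force, the opening and the grip force at its end, in the units of the state.
- get_obs(): the state, without advancing time (a new reading comes with each control period).
- camera(name): name is "scene" or "top"; returns a dict with "color" (480x640x3 uint8, red, green, blue), "fov_y" (degrees; the focal length in pixels is half the picture's height over the tangent of half this angle, whatever the lens; pixels are square), "cx", "cy" (the principal point, pixels), "k1" (the pictures are not rectified: a ray, as slopes to the right and down, at radius r is drawn at 1 + k1 r^2 times it, then the intrinsics apply), "rvec" (rotation vector, rad) and "tvec" (3), from world to camera coordinates, as OpenCV has them. Camera axes: x right, y down, z forward; pixel columns grow to the right and rows downward; lengths in m; the calibration is good to about 2 mm. A picture is of the moment at which its call begins. There is no depth.
- hand_in(): hands the job in; it is judged then, once.
The state is a dict: "clock": time; "joint_pos": joint angles; "joint_velocities": joint speeds; "tau": joint torques, N m; "position": TCP position; "ee_rot": TCP orientation; "ft_force": force on the tool from outside, world axes, zero at the start; "torque": the same for the moment, N m; "grip_width": opening from 0.0 (shut) to 1.0 (fully open); "grasp_force": force on a finger pad.
Only numpy, scipy, OpenCV 4.12 (cv2) and the standard library are available. Lean on these libraries where they do the work, as an engineer would, in place of code of your own. Each camera call takes 0.05 s, during which the arm holds its last target. There are 200 camera calls.

### The job

Clamp the white toothed rack in the wooden holder: with one fingertip press the wide tail of the steel spring clip down and keep it down, so that the jaw stays up, while the other fingertip pushes the rack along its channel beneath the jaw until it meets the end stop. Only then let the clip go, so that it clamps the rack, and move clear. Do not pick up, pinch or tip the rack, and leave everything else where it is.

Things in the scene. Friction and masses are not known exactly. Their poses are not given: they have to be found in the camera images.
- holder: Fixed wooden holder on the desk; holder coordinates (mm) are used below. Origin: on the desk, under the clip's hinge line, level with the jaw; +x: the way the rack is pushed, +y: the clip's tail side, z up. Base plate 8 mm thick, x -150 to 50, y -75 to 70. Raised channel bed, top at z 18, x -145 to 50, y -70 to -6.
- channel (a point): Middle of the channel on the bed's top face, holder (-48, -38, 18). Two guide strips 6 mm high (tops at z 24), x -135 to 40, leave a channel from y -64.5 to -11.5 for the rack.
- end_stop (a point): Middle of the end stop's face that the rack meets, holder (30, -38, 24). The stop is a wooden bar, x 30 to 40, top at z 30.
- rack: Loose white plastic plate 70 (x) x 50 (y) x 12 (z) mm, 35 to 70 g, teeth on its -y side, lying flat on the channel bed. Origin: centre of its underside; x along the channel like the holder's. Starts with its front end 14 to 34 mm short of the jaw's middle (origin at holder x -69 to -49, y -38). Fully home: origin at holder x -5, y -38, z 18, rear face at x -40.
- clip (a joint): Angle (rad) of the steel rocker spring clip: 0 at rest, grows as the tail is pressed down and the jaw rises; stop at 0.60. At 0 the jaw bars the rack; above 0.30 the rack passes freely; resting on the rack it reads 0.27; at 0.42 the tail is level. The spring pushes back on a fingertip with about 2 to 3 N at first, 5 to 8 N at 0.42, and shuts the clip when released.
- clip_hinge (a point): Middle of the clip's hinge rod (8 mm thick), which runs along holder x at y 0, z 34, between two upright plates at x -134 and x 14 (10 mm wide, tops at z 38).
- clip_jaw (a point): Underside of the jaw's rounded lip, at rest at holder (0, -34, 21), 3 mm above the bed. The jaw is an arm 16 mm wide (holder x -8 to 8) that reaches from the hinge rod over the channel to y -37.
- clip_tail (a point): Middle of the top face of the clip's tail, a flat sheet 140 x 44 mm, holder x -130 to 10. At rest it rises outwards at 0.42 rad, from z 30 to z 48 (y 17 to 57). Pressed level: y 14 to 58, top at z 23, 5 mm above the bed, so two fingertips at one height can hold it and stand in the channel behind the rack. A fingertip can slide along it.
- gear_a: blue loose toy gear lying flat, 46 mm across, 18 mm high; origin at the centre of its underside; bystander
- gear_b: yellow loose toy gear lying flat, 46 mm across, 18 mm high; origin at the centre of its underside; bystander
- gear_c: green loose toy gear lying flat, 46 mm across, 18 mm high; origin at the centre of its underside; bystander
- gear_pair: red and blue toy gear joined, 90 x 46 mm, 18 mm high, lying flat; origin at the middle of its underside; bystander
- tray: fixed blue tray full of gears, 200 x 240 mm, 50 mm high; origin at the centre of its underside; bystander
- pen_pot: loose grey plastic pot, 72 mm across, 95 mm high, pens in it; origin at the centre of its underside; bystander
- glue: loose white bottle, 44 mm across, 120 mm high; origin at the centre of its underside; bystander
- eraser: loose eraser 45 x 22 x 13 mm; origin at the centre of its underside; bystander
There are look-alikes about, which are no part of the job. Of the things that look like the holder, the larger one is meant.

How it is judged:
On the way, in this order (a step that is already met when the one before it is completed fails the run):
1. the clip is held open by a fingertip before the rack goes in (value of joint clip above 0.28 rad and contact force between the fingers and clip above 0.5 N and x of rack in the frame of holder below -0.04 m), for 0.1 s.
2. the rack is home against the stop with the clip still held open (x of rack in the frame of holder between -0.008 and -0.002 m and y of rack in the frame of holder between -0.042 and -0.034 m and angle between the x axis of rack and the x axis of holder, either way round below 0.06 rad and value of joint clip above 0.28 rad and contact force between the fingers and clip above 0.5 N), for 0.1 s.
At the end, for the whole second after the job is handed in: The rack lies flat in the channel against the end stop (within 3 mm along the channel, 4 mm across, 0.06 rad), the clip released and clamping it (clip angle 0.22 to 0.285 rad, more than 1 N on the rack), at rest (x of rack in the frame of holder between -0.008 and -0.002 m and y of rack in the frame of holder between -0.042 and -0.034 m and angle between the x axis of rack and the x axis of holder, either way round below 0.06 rad and value of joint clip between 0.22 and 0.285 rad and z of rack in the frame of holder between 0.0155 and 0.0205 m and contact force between clip and rack above 1 N and angle between rack's own z axis and vertical below 0.06 rad and linear speed of rack below 0.01 m/s); the robot touches nothing.
It fails at once if the clip is let down on the rack before the rack is home (x of rack in the frame of holder between -0.036 and -0.01 m and value of joint clip below 0.275 rad).
It fails at once if the rack is lifted or tipped (z of rack in the frame of holder above 0.025 m or angle between rack's own z axis and vertical above 0.2 rad).
It fails at once if another thing on the desk is moved by more than 20 mm (distance of any of gear_a, gear_b, gear_c, gear_pair, pen_pot, glue, eraser from where it was at the start of the episode above 0.02 m).
It also fails if it takes over 38 s, if anything falls off the work surface, if the arm or the gripper's body presses on something with over 40 N, if the wrist force passes 120 N, or if a joint passes its speed limit or range.

## Working session

There is one attempt and no reset: what is moved stays moved. The work goes in short steps, Python scripts to look and compute and a tool call to move; the robot and the scene stay as the last step left them, time stands still between calls to the robot, and variables do not carry over. Pictures are saved under pics/ and viewed, at most 10 in all, crops included, and the job is handed in when it is done.

Besides the shell and the picture viewer there is one more tool, called after "Call:" by a JSON object that holds its "api" and its "payload". apply_moves: Moves the arm, as the interface text tells. Its arguments: {"type":"object","properties":{"rows":{"type":"array","items":{"type":"object","properties":{"x":{"type":"number"},"y":{"type":"number"},"z":{"type":"number"},"ax":{"type":"number"},"ay":{"type":"number"},"az":{"type":"number"},"gripper":{"type":"number"}}}},"newtons":{"type":"number"}},"required":["rows"]}

```bash
ls; mkdir -p pics; python3 - <<'E'
from workcell import *
import cv2
o=get_obs(); print({k:o[k] for k in ('clock','position','ee_rot','grip_width','ft_force')})
try: print(tcp_to_tips)
except Exception as e: print(e)
for n in('scene','top'):
    c=camera(n); cv2.imwrite(f'pics/{n}0.png',c['color'][:,:,::-1]); print({k:c[k] for k in c if k!='color'})
E
```

```text
pics
{'clock': 0.0, 'position': array([ 0.24828087, -0.57316344,  0.24151743]), 'ee_rot': array([ 9.79178758e-01,  2.02998595e-01, -1.87431208e-04, -7.03819555e-04]), 'grip_width': 0.9991623168195788, 'ft_force': array([ 0.33537   ,  0.12122069, -0.56914121])}
0.011
{'fov_y': 56.36477031416836, 'cx': 321.18722584019366, 'cy': 234.24145135136308, 'k1': -0.031343602084322186, 'rvec': array([ 2.21490611,  0.82332607, -0.37962515]), 'tvec': array([-0.44569325, -0.18647201,  1.39157927])}
{'fov_y': 56.18552927630958, 'cx': 315.28912099158316, 'cy': 233.55935842415687, 'k1': -0.05378415218279499, 'rvec': array([ 2.13982013, -2.12090227,  0.20581746]), 'tvec': array([0.01406814, 0.55783356, 1.32281637])}
```

View pics/scene0.png

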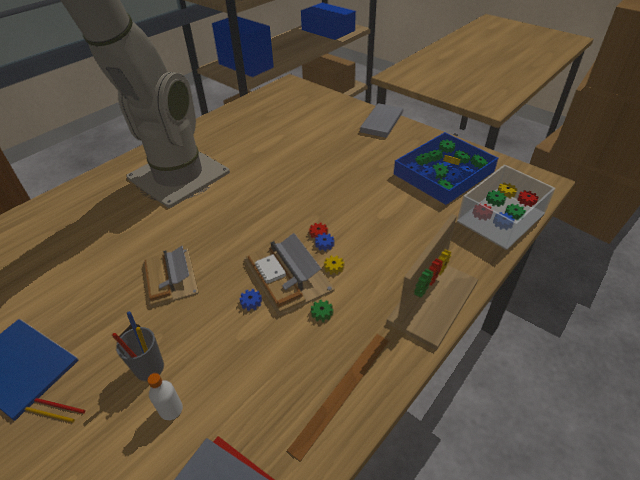

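View pics/top0.png

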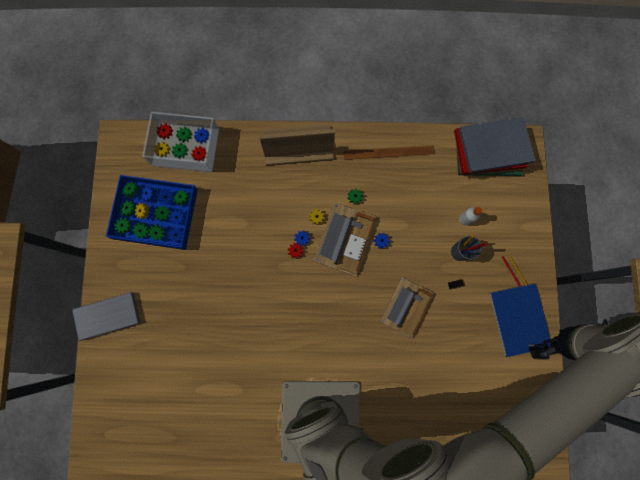

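Holder candidates: A is at top (346,240) / scene (288,270), with a white rack. B is at top (408,307) / scene (170,275), smaller and with no rack visible. A fits because it is larger and has the white rack. An enlarged crop of both views should confirm it.

```bash
python3 - <<'E'
import cv2,numpy as np
t=cv2.imread('pics/top0.png')[195:285,305:405]; s=cv2.imread('pics/scene0.png')[225:315,238:338]
f=lambda i:cv2.convertScaleAbs(cv2.resize(i,(400,360) if 0 else None,fx=6,fy=6,interpolation=cv2.INTER_CUBIC),alpha=1.4)
a=f(t);b=f(s)
cv2.imwrite('pics/cropT.png',a); cv2.imwrite('pics/cropS.png',b)
E
```

```text
(no output)
```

View pics/cropT.png

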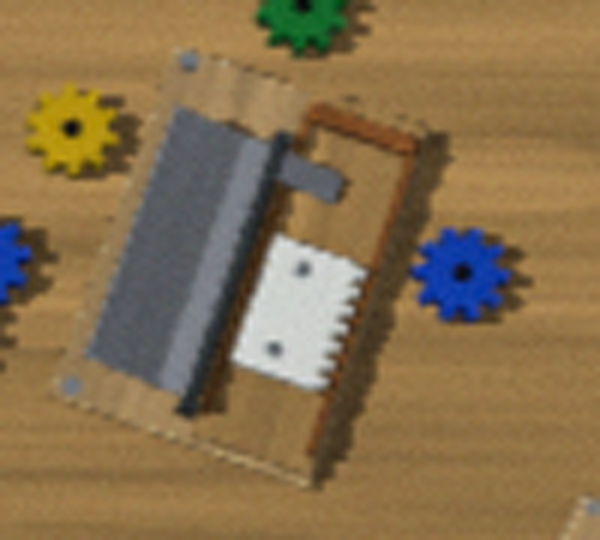

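View pics/cropS.png

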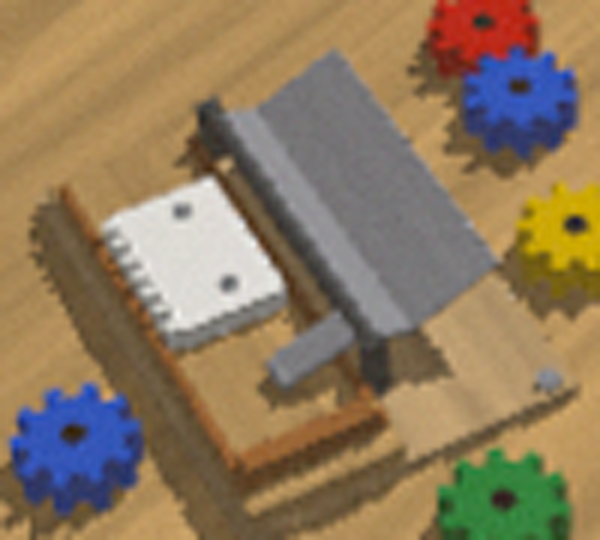

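Confirmed: the crops show the larger holder. The jaw points right at top-crop (340,185), the tail is on the left, the rack is at about (300,312), and the stop is at the upper right. Next I fit the holder pose from these corner pixels in both views, and get the rack from a white mask.

```bash
cat > h.py <<'E'
from workcell import *
import numpy as np,cv2
from scipy.spatial.transform import Rotation as R
from scipy.optimize import least_squares
def ray(c,uv):
    f=240/np.tan(np.radians(c['fov_y'])/2)
    K=np.array([[f,0,c['cx']],[0,f,c['cy']],[0,0,1]])
    p=cv2.undistortPoints(np.array(uv,float).reshape(-1,1,2),K,np.array([c['k1'],0,0,0.]))[:,0]
    M=cv2.Rodrigues(c['rvec'])[0]
    return -M.T@c['tvec'],np.c_[p,np.ones(len(p))]@M
def plane(c,uv,z):
    o,d=ray(c,uv); return o+d*((np.asarray(z)-o[2])/d[:,2])[:,None]
def rackpix(c):
    # white blob, rough region by projection done by caller
    im=c['color']; hsv=cv2.cvtColor(im,cv2.COLOR_RGB2HSV)
    return ((hsv[...,1]<40)&(hsv[...,2]>120)).astype(np.uint8)
E
cat > fit.py <<'E'
from h import *
C={n:camera(n) for n in('scene','top')}
P=[('top',178,108,10,57,48),('top',90,355,-130,57,48),('top',57,385,-150,70,8),('top',172,47,50,70,8),('top',420,150,40,-67,30),
('scene',335,50,-130,57,48),('scene',498,263,10,57,48),('scene',576,392,50,70,8),('scene',235,472,40,-67,30)]
off={'top':(305,195),'scene':(238,225)}
H=np.array([p[3:] for p in P],float)/1000
W=np.array([plane(C[p[0]],[[off[p[0]][0]+(p[1]+.5)/6-.5,off[p[0]][1]+(p[2]+.5)/6-.5]],[p[5]/1000])[0] for p in P])
def tr(q,H): c,s=np.cos(q[2]),np.sin(q[2]); return np.c_[q[0]+c*H[:,0]-s*H[:,1],q[1]+s*H[:,0]+c*H[:,1]]
r=least_squares(lambda q:(tr(q,H)-W[:,:2]).ravel(),[.5,0,0],loss='soft_l1',f_scale=.002)
print(r.x,np.degrees(r.x[2])); 
q=r.x;c,s=np.cos(q[2]),np.sin(q[2]);A=np.array([[c,s],[-s,c]])
print(np.round(((W[:,:2]-q[:2])@A.T-H[:,:2])*1000,1))
for n in C:
    m=rackpix(C[n]); u,v=off[n]; k=np.zeros_like(m);k[v:v+90,u:u+100]=1;m*=k
    nn,l,st,ce=cv2.connectedComponentsWithStats(m); i=1+np.argmax(st[1:,4]); print(n,st[i])
    cn=max(cv2.findContours((l==i).astype(np.uint8),cv2.RETR_EXTERNAL,cv2.CHAIN_APPROX_NONE)[0],key=cv2.contourArea)[:,0]
    w=plane(C[n],cn,.030)[:,:2]; h=(w-q[:2])@A.T*1000; print(h.min(0),h.max(0),h.mean(0))
E
python3 fit.py
```

```text
[ 0.59804815 -0.09120671 -0.35039964] -20.076420457612233
[[-2.8  1.1]
 [ 1.  -1.2]
 [ 5.6 -2.5]
 [-3.1  3.8]
 [-5.  -0.2]
 [ 2.4 -0.8]
 [ 0.5  1.2]
 [ 2.  -1.1]
 [-1.3 -0.2]]
scene [255 255  30  25 421]
[-102.70574182  -62.51460125] [-32.91838976 -12.90597947] [-67.37802122 -40.16135334]
top [344 234  22  25 307]
[-102.66079463  -61.21561365] [-34.06988844 -12.69521827] [-67.00955715 -38.30142187]
```

Both views agree on the rack: x is about -102.7 to -33, y about -62 to -13, so its origin is near -67.5. The holder yaw is -20.1°. I'll start by turning the tool to line up with the holder and setting the opening.

Call:
{"api": "apply_moves", "payload": {"rows": [{"az": 7, "gripper": 0.25}, {"az": 7, "gripper": 0.25}, {"az": 7, "gripper": 0.25}, {"az": 7, "gripper": 0.25}, {"az": 7, "gripper": 0.25}]}}

```text
invalid input at $.rows[0]: expected keys x, y, z, ax, ay, az, gripper
```

Call:
{"api": "apply_moves", "payload": {"rows": [{"az": 7}, {"az": 1.5}, {}]}}

```text
invalid input at $.rows[0]: expected keys x, y, z, ax, ay, az, gripper
```

```bash
cat > st.py <<'E'
from h import *
import sys
q=[0.59805,-0.09121,-0.3504]
def state(tx=None,ty=None,z=None):
    o=get_obs(); r=R.from_quat(o['ee_rot']); M=r.as_matrix(); p=np.array(o['position'])
    c,s=np.cos(q[2]),np.sin(q[2]); A=np.array([[c,s],[-s,c]])
    print('t',o['clock'],'pos',p.round(4),'holder mm',((p[:2]-q[:2])@A.T*1000).round(1),'toolx yaw err',np.degrees(np.arctan2(M[1,0],M[0,0])-q[2]).round(2),'tilt',M[:2,2].round(4),'grip',o['grip_width'],'F',np.round(o['ft_force'],2))
    if tx is not None:
        w=np.array(q[:2])+A.T@np.array([tx,ty])/1000
        print('shift tool mm',(M.T@(np.r_[w,z]-p)*1000).round(1))
if __name__=='__main__': state(*map(float,sys.argv[1:]))
E
python3 st.py -119 1 0.15
```

```text
t 0.2 pos [ 0.2484 -0.5733  0.2419] holder mm [-162.9 -572.8] toolx yaw err 43.5 tilt [-0.0003  0.0007] grip 1.0034674417427225 F [ 0.66 -0.01  0.01]
shift tool mm [ 426.9 -385.9   92.1]
```

Call:
{"api": "apply_moves", "payload": {"rows": [{"x": 0, "y": 0, "z": 0, "ax": 0, "ay": 0, "az": 7, "gripper": 0.25}, {"x": 0, "y": 0, "z": 0, "ax": 0, "ay": 0, "az": 7, "gripper": 0.25}, {"x": 0, "y": 0, "z": 0, "ax": 0, "ay": 0, "az": 7, "gripper": 0.25}, {"x": 0, "y": 0, "z": 0, "ax": 0, "ay": 0, "az": 7, "gripper": 0.25}, {"x": 0, "y": 0, "z": 0, "ax": 0, "ay": 0, "az": 7, "gripper": 0.25}]}}

```text
clock: 0.62
position: [0.2484, -0.5734, 0.2421]
ee_rot: [0.995, -0.104, -0.0, -0.0]
ft_force: [-0.4, 0.0, -0.4]
grip_width: 0.752
grasp_force: 0.0
```

Call:
{"api": "apply_moves", "payload": {"rows": [{"x": 0, "y": 0, "z": 0, "ax": 0, "ay": 0, "az": 7, "gripper": 0.25}, {"x": 0, "y": -30, "z": 0, "ax": 0, "ay": 0, "az": 1.5, "gripper": 0.25}, {"x": 5, "y": -38, "z": 0, "ax": 0, "ay": 0, "az": 0, "gripper": 0.25}, {"x": 5, "y": -38, "z": 0, "ax": 0, "ay": 0, "az": 0, "gripper": 0.25}, {"x": 5, "y": -38, "z": 0, "ax": 0, "ay": 0, "az": 0, "gripper": 0.25}]}}

```text
clock: 1.03
position: [0.3116, -0.4416, 0.2421]
ee_rot: [0.985, -0.175, -0.0, -0.0]
ft_force: [1.2, 0.3, -0.2]
grip_width: 0.747
grasp_force: 0.0
```

Call:
{"api": "apply_moves", "payload": {"rows": [{"x": 5, "y": -38, "z": 0, "ax": 0, "ay": 0, "az": 0, "gripper": 0.25}, {"x": 5, "y": -38, "z": 0, "ax": 0, "ay": 0, "az": 0, "gripper": 0.25}, {"x": 5, "y": -38, "z": 0, "ax": 0, "ay": 0, "az": 0, "gripper": 0.25}, {"x": 5, "y": -38, "z": 0, "ax": 0, "ay": 0, "az": 0, "gripper": 0.25}, {"x": 5, "y": -38, "z": 0, "ax": 0, "ay": 0, "az": 0, "gripper": 0.25}]}}

```text
clock: 1.45
position: [0.4004, -0.2715, 0.2424]
ee_rot: [0.985, -0.174, 0.0, 0.0]
ft_force: [1.0, -0.7, 0.1]
grip_width: 0.751
grasp_force: 0.0
```

```bash
python3 st.py -119 1 0.10
```

```text
t 1.45 pos [ 0.4004 -0.2715  0.2424] holder mm [-123.8 -237.2] toolx yaw err -0.0 tilt [ 0.0002 -0.0005] grip 0.7510105482407606 F [ 1.02 -0.65  0.15]
shift tool mm [   4.7 -238.2  142.3]
```

Call:
{"api": "apply_moves", "payload": {"rows": [{"x": 0, "y": -38, "z": 0, "ax": 0, "ay": 0, "az": 0, "gripper": 0.25}, {"x": 0, "y": -38, "z": 5, "ax": 0, "ay": 0, "az": 0, "gripper": 0.25}, {"x": 0, "y": -38, "z": 15, "ax": 0, "ay": 0, "az": 0, "gripper": 0.25}, {"x": 0, "y": -38, "z": 15, "ax": 0, "ay": 0, "az": 0, "gripper": 0.25}, {"x": 0, "y": -35, "z": 20, "ax": 0, "ay": 0, "az": 0, "gripper": 0.25}]}}

```text
clock: 1.87
position: [0.465, -0.0955, 0.1878]
ee_rot: [0.985, -0.174, 0.001, 0.0]
ft_force: [1.0, -1.6, 0.3]
grip_width: 0.751
grasp_force: 0.0
```

Call:
{"api": "apply_moves", "payload": {"rows": [{"x": 0, "y": -20, "z": 20, "ax": 0, "ay": 0, "az": 0, "gripper": 0.25}, {"x": 0, "y": -10, "z": 20, "ax": 0, "ay": 0, "az": 0, "gripper": 0.25}, {"x": 0, "y": 0, "z": 20, "ax": 0, "ay": 0, "az": 0, "gripper": 0.25}, {"x": 0, "y": 0, "z": 0, "ax": 0, "ay": 0, "az": 0, "gripper": 0.25}, {"x": 0, "y": 0, "z": 0, "ax": 0, "ay": 0, "az": 0, "gripper": 0.25}]}}

```text
clock: 2.28
position: [0.4738, -0.0695, 0.1269]
ee_rot: [0.985, -0.174, -0.001, -0.0]
ft_force: [-0.1, 0.4, 1.2]
grip_width: 0.752
grasp_force: 0.0
```

```bash
python3 st.py -119 1 0.07;python3 - <<'E'
from h import *
for n in('scene','top'):
    c=camera(n); im=c['color'][:,:,::-1]; im=im[205:315,218:338] if n=='scene' else im[195:285,305:405]
    cv2.imwrite(f'pics/{n}1.png',cv2.convertScaleAbs(cv2.resize(im,None,fx=5,fy=5,interpolation=cv2.INTER_CUBIC),alpha=1.4))
E
```

```text
t 2.2833 pos [ 0.4738 -0.0695  0.1269] holder mm [-124.1  -22.3] toolx yaw err 0.0 tilt [-0.002   0.0004] grip 0.7516037167604416 F [-0.1   0.37  1.23]
shift tool mm [  5.3 -23.3  56.9]
```

View pics/scene1.png

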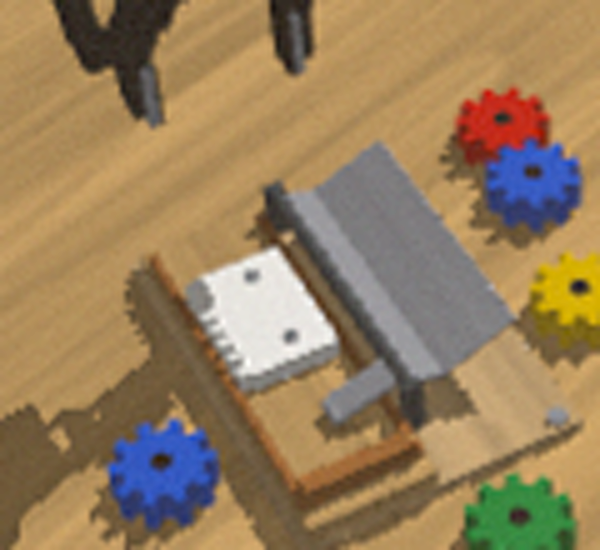

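The scene crop shows both fingertips above the holder, at crop (155,122) and (297,72), i.e. pixels (249,229.5) and (277.5,219.5). I'll use these to get the tip height and spacing relative to the TCP.

```bash
python3 - <<'E'
from h import *
q=[0.59805,-0.09121,-0.3504]
c=camera('scene'); o,d=ray(c,[[249,229.5],[277.5,219.5]])
ex=np.array([np.cos(q[2]),np.sin(q[2]),0]);ey=np.array([-ex[1],ex[0],0]);b=np.array([q[0],q[1],0])
for X in(-.135,-.124,-.113):
    for k in d:
        p=o+k*((X-(o-b)@ex)/(k@ex)); print(X,'y',round((p-b)@ey*1000,1),'z',round(p[2]*1000,1))
E
```

```text
-0.135 y -52.1 z 104.0
-0.135 y 21.2 z 102.8
-0.124 y -55.1 z 114.3
-0.124 y 17.1 z 113.0
-0.113 y -58.1 z 124.6
-0.113 y 13.1 z 123.3
```

Call:
{"api": "apply_moves", "payload": {"rows": [{"x": 3, "y": -12, "z": 10, "ax": 0, "ay": 0, "az": 0, "gripper": 0.25}, {"x": 2, "y": -11, "z": 20, "ax": 0, "ay": 0, "az": 0, "gripper": 0.25}, {"x": 0, "y": 0, "z": 20, "ax": 0, "ay": 0, "az": 0, "gripper": 0.25}, {"x": 0, "y": 0, "z": 7, "ax": 0, "ay": 0, "az": 0, "gripper": 0.25}, {"x": 0, "y": 0, "z": 0, "ax": 0, "ay": 0, "az": 0, "gripper": 0.25}]}}

```text
clock: 2.85
position: [0.4863, -0.05, 0.0696]
ee_rot: [0.985, -0.175, -0.001, 0.0]
ft_force: [-0.2, -0.7, -0.5]
grip_width: 0.754
grasp_force: 0.0
```

```bash
python3 st.py -119 0 0.045;python3 - <<'E'
from h import *
for n in('scene','top'):
    c=camera(n); im=c['color'][:,:,::-1]; im=im[205:315,218:338] if n=='scene' else im[195:285,305:405]
    cv2.imwrite(f'pics/{n}2.png',cv2.convertScaleAbs(cv2.resize(im,None,fx=5,fy=5,interpolation=cv2.INTER_CUBIC),alpha=1.4))
E
```

```text
t 2.85 pos [ 0.4863 -0.05    0.0696] holder mm [-119.1    0.3] toolx yaw err -0.04 tilt [-0.0019  0.0001] grip 0.7540788303783588 F [-0.19 -0.66 -0.55]
shift tool mm [ 0.1  0.3 24.6]
```

View pics/scene2.png

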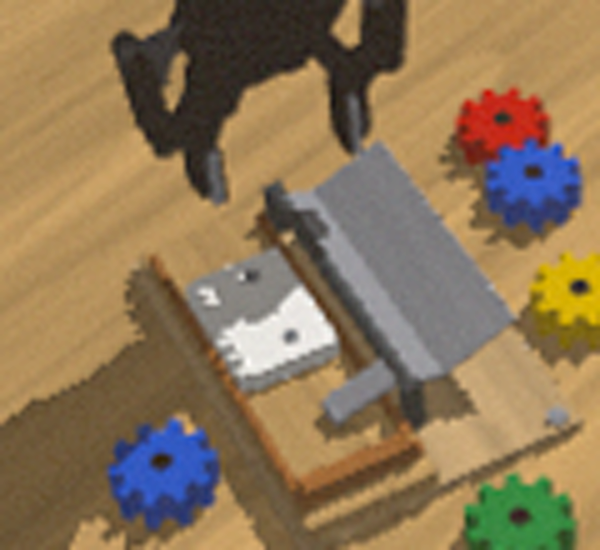

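The fingers straddle the rod, behind the rack: the left tip at (215,200) is over the channel and the right tip at (352,150) is over the tail. Now I lower the tool, watching the force.

Call:
{"api": "apply_moves", "payload": {"rows": [{"x": 0, "y": 0, "z": 8, "ax": 0, "ay": 0, "az": 0, "gripper": 0.25}, {"x": 0, "y": 0, "z": 5, "ax": 0, "ay": 0, "az": 0, "gripper": 0.25}, {"x": 0, "y": 0, "z": 2, "ax": 0, "ay": 0, "az": 0, "gripper": 0.25}, {"x": 0, "y": 0, "z": 0, "ax": 0, "ay": 0, "az": 0, "gripper": 0.25}]}}

```text
clock: 3.28
position: [0.4868, -0.0497, 0.0549]
ee_rot: [0.985, -0.174, -0.0, 0.0]
ft_force: [-0.8, 0.7, -0.1]
grip_width: 0.751
grasp_force: 0.0
```

Call:
{"api": "apply_moves", "payload": {"rows": [{"x": 0, "y": 0, "z": 3, "ax": 0, "ay": 0, "az": 0, "gripper": 0.25}, {"x": 0, "y": 0, "z": 3, "ax": 0, "ay": 0, "az": 0, "gripper": 0.25}, {"x": 0, "y": 0, "z": 0, "ax": 0, "ay": 0, "az": 0, "gripper": 0.25}]}}

```text
clock: 3.53
position: [0.4868, -0.0496, 0.0488]
ee_rot: [0.985, -0.174, -0.0, 0.0]
ft_force: [-0.2, -0.5, -0.0]
grip_width: 0.748
grasp_force: 0.0
```

Call:
{"api": "apply_moves", "payload": {"rows": [{"x": 0, "y": 0, "z": 3, "ax": 0, "ay": 0, "az": 0, "gripper": 0.25}, {"x": 0, "y": 0, "z": 3, "ax": 0, "ay": 0, "az": 0, "gripper": 0.25}, {"x": 0, "y": 0, "z": 0, "ax": 0, "ay": 0, "az": 0, "gripper": 0.25}]}}

```text
clock: 3.78
position: [0.4871, -0.0496, 0.0429]
ee_rot: [0.985, -0.174, 0.0, -0.0]
ft_force: [-0.3, -1.3, 2.1]
grip_width: 0.749
grasp_force: 0.8
```

```bash
python3 st.py -119 0 0.035
```

```text
t 3.7833 pos [ 0.4871 -0.0496  0.0429] holder mm [-118.5    1. ] toolx yaw err -0.0 tilt [0. 0.] grip 0.7491713042629483 F [-0.28 -1.26  2.09]
shift tool mm [-0.5  1.   7.9]
```

Call:
{"api": "apply_moves", "payload": {"rows": [{"x": -1, "y": 1, "z": 3, "ax": 0, "ay": 0, "az": 0, "gripper": 0.25}, {"x": 0, "y": 0, "z": 3, "ax": 0, "ay": 0, "az": 0, "gripper": 0.25}, {"x": 0, "y": 0, "z": 2, "ax": 0, "ay": 0, "az": 0, "gripper": 0.25}, {"x": 0, "y": 0, "z": 0, "ax": 0, "ay": 0, "az": 0, "gripper": 0.25}]}}

```text
clock: 4.12
position: [0.486, -0.0503, 0.0351]
ee_rot: [0.985, -0.174, 0.0, 0.0]
ft_force: [1.5, -0.5, 3.8]
grip_width: 0.751
grasp_force: 1.5
```

Call:
{"api": "apply_moves", "payload": {"rows": [{"x": 0, "y": 0, "z": 3, "ax": 0, "ay": 0, "az": 0, "gripper": 0.25}, {"x": 0, "y": 0, "z": 3, "ax": 0, "ay": 0, "az": 0, "gripper": 0.25}, {"x": 0, "y": 0, "z": 0, "ax": 0, "ay": 0, "az": 0, "gripper": 0.25}, {"x": 0, "y": 0, "z": 0, "ax": 0, "ay": 0, "az": 0, "gripper": 0.25}]}}

```text
clock: 4.45
position: [0.4858, -0.0508, 0.0293]
ee_rot: [0.985, -0.175, 0.0, 0.0]
ft_force: [0.7, -3.7, 5.9]
grip_width: 0.747
grasp_force: 2.7
```

```bash
python3 st.py -119 0 0.035;python3 - <<'E'
from h import *
for n in('scene','top'):
    c=camera(n); im=c['color'][:,:,::-1]; im=im[205:315,218:338] if n=='scene' else im[195:285,305:405]
    cv2.imwrite(f'pics/{n}3.png',cv2.convertScaleAbs(cv2.resize(im,None,fx=5,fy=5,interpolation=cv2.INTER_CUBIC),alpha=1.4))
E
```

```text
t 4.45 pos [ 0.4858 -0.0508  0.0293] holder mm [-119.3   -0.6] toolx yaw err -0.04 tilt [ 0.     -0.0006] grip 0.7472994816719946 F [ 0.7  -3.74  5.91]
shift tool mm [ 0.3 -0.6 -5.7]
```

View pics/scene3.png

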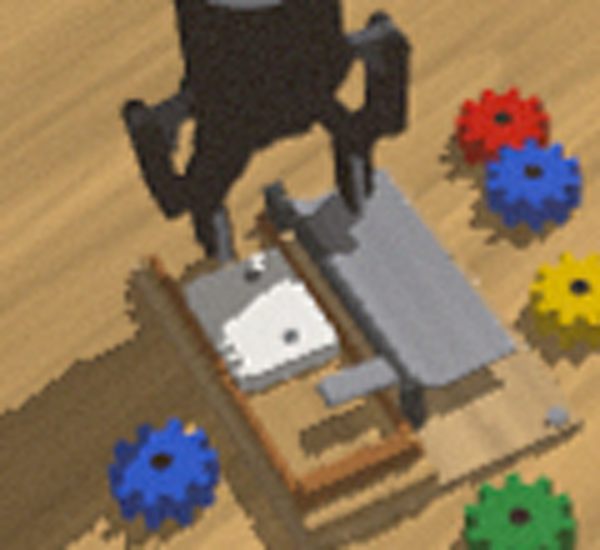

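The tail is nearly level and the jaw is up at (355,380), with the channel finger behind the rack at (220,255). I press 3 mm more, then push.

Call:
{"api": "apply_moves", "payload": {"rows": [{"x": 0, "y": -1, "z": 2, "ax": 0, "ay": 0, "az": 0, "gripper": 0.25}, {"x": 0, "y": 0, "z": 1, "ax": 0, "ay": 0, "az": 0, "gripper": 0.25}, {"x": 0, "y": 0, "z": 0, "ax": 0, "ay": 0, "az": 0, "gripper": 0.25}, {"x": 3, "y": 0, "z": 0, "ax": 0, "ay": 0, "az": 0, "gripper": 0.25}, {"x": 3, "y": 0, "z": 0, "ax": 0, "ay": 0, "az": 0, "gripper": 0.25}]}}

```text
clock: 4.97
position: [0.4904, -0.051, 0.0259]
ee_rot: [0.985, -0.174, -0.001, 0.0]
ft_force: [-5.6, 2.2, 6.4]
grip_width: 0.752
grasp_force: 3.3
```

Call:
{"api": "apply_moves", "payload": {"rows": [{"x": 4, "y": 0, "z": 0, "ax": 0, "ay": 0, "az": 0, "gripper": 0.25}, {"x": 4, "y": 0, "z": 0, "ax": 0, "ay": 0, "az": 0, "gripper": 0.25}, {"x": 4, "y": 0, "z": 0, "ax": 0, "ay": 0, "az": 0, "gripper": 0.25}, {"x": 4, "y": 0, "z": 0, "ax": 0, "ay": 0, "az": 0, "gripper": 0.25}, {"x": 4, "y": 0, "z": 0, "ax": 0, "ay": 0, "az": 0, "gripper": 0.25}]}}

```text
clock: 5.38
position: [0.5092, -0.0572, 0.0258]
ee_rot: [0.985, -0.174, -0.002, -0.0]
ft_force: [-5.1, 2.2, 6.4]
grip_width: 0.751
grasp_force: 3.2
```

```bash
python3 st.py -51 0 0.026;python3 - <<'E'
from h import *
for n in('scene','top'):
    c=camera(n); im=c['color'][:,:,::-1]; im=im[205:315,218:338] if n=='scene' else im[195:285,305:405]
    cv2.imwrite(f'pics/{n}4.png',cv2.convertScaleAbs(cv2.resize(im,None,fx=5,fy=5,interpolation=cv2.INTER_CUBIC),alpha=1.4))
E
```

```text
t 5.3833 pos [ 0.5092 -0.0572  0.0258] holder mm [-95.1   1.5] toolx yaw err 0.06 tilt [-0.0031  0.0009] grip 0.751311327987027 F [-5.08  2.19  6.36]
shift tool mm [44.1  1.5 -0.3]
```

View pics/scene4.png

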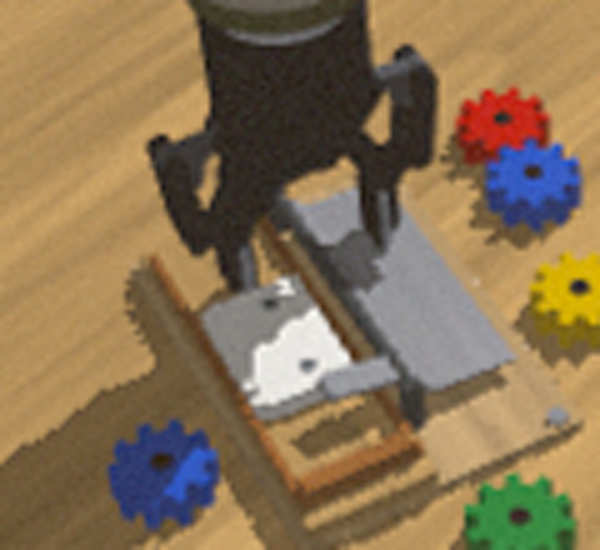

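The rack is sliding straight and its front edge is passing under the raised jaw at (340,385). I keep pushing.

Call:
{"api": "apply_moves", "payload": {"rows": [{"x": 4, "y": 0.5, "z": 0, "ax": 0, "ay": 0, "az": 0, "gripper": 0.25}, {"x": 4, "y": 0.5, "z": 0, "ax": 0, "ay": 0, "az": 0, "gripper": 0.25}, {"x": 4, "y": 0.5, "z": 0, "ax": 0, "ay": 0, "az": 0, "gripper": 0.25}, {"x": 4, "y": 0, "z": 0, "ax": 0, "ay": 0, "az": 0, "gripper": 0.25}, {"x": 4, "y": 0, "z": 0, "ax": 0, "ay": 0, "az": 0, "gripper": 0.25}]}}

```text
clock: 5.9
position: [0.5275, -0.0653, 0.0258]
ee_rot: [0.985, -0.174, -0.002, -0.0]
ft_force: [-5.2, 2.8, 5.9]
grip_width: 0.75
grasp_force: 3.4
```

Call:
{"api": "apply_moves", "payload": {"rows": [{"x": 4, "y": 0, "z": 0, "ax": 0, "ay": 0, "az": 0, "gripper": 0.25}, {"x": 4, "y": 0, "z": 0, "ax": 0, "ay": 0, "az": 0, "gripper": 0.25}, {"x": 3, "y": 0, "z": 0, "ax": 0, "ay": 0, "az": 0, "gripper": 0.25}, {"x": 2, "y": 0, "z": 0, "ax": 0, "ay": 0, "az": 0, "gripper": 0.25}, {"x": 0, "y": 0, "z": 0, "ax": 0, "ay": 0, "az": 0, "gripper": 0.25}]}}

```text
clock: 6.32
position: [0.5402, -0.0699, 0.0259]
ee_rot: [0.985, -0.174, -0.001, -0.0]
ft_force: [-2.8, 1.5, 5.7]
grip_width: 0.753
grasp_force: 2.9
```

```bash
python3 st.py -51 0 0.026; cat > rk.py <<'E'
from h import *
q=[0.59805,-0.09121,-0.3504]; c,s=np.cos(q[2]),np.sin(q[2]);A=np.array([[c,s],[-s,c]])
C=camera('scene'); m=(cv2.cvtColor(C['color'],cv2.COLOR_RGB2HSV)[...,1]<50).astype(np.uint8)
hs=cv2.cvtColor(C['color'],cv2.COLOR_RGB2HSV); m=((hs[...,1]<40)&(hs[...,2]>120)).astype(np.uint8)
k=np.zeros_like(m);k[225:315,238:338]=1;m*=k
v,u=np.nonzero(m); h=(plane(C,np.c_[u,v],.03)[:,:2]-q[:2])@A.T*1000
h=h[(abs(h[:,1]+38)<26)&(h[:,0]<40)]; print(len(h),np.percentile(h,[0,2,98,100],axis=0).round(1).tolist())
E
python3 rk.py
```

```text
t 6.3167 pos [ 0.5402 -0.0699  0.0259] holder mm [-61.7   0.1] toolx yaw err 0.05 tilt [-0.0023  0.0011] grip 0.7529013040302237 F [-2.78  1.49  5.75]
shift tool mm [10.7  0.2 -0.1]
180 [[-48.0, -61.4], [-43.0, -59.6], [20.6, -14.1], [21.2, -13.2]]
```

Call:
{"api": "apply_moves", "payload": {"rows": [{"x": 2, "y": 0, "z": 0, "ax": 0, "ay": 0, "az": 0, "gripper": 0.25}, {"x": 2, "y": 0, "z": 0, "ax": 0, "ay": 0, "az": 0, "gripper": 0.25}, {"x": 2, "y": 0, "z": 0, "ax": 0, "ay": 0, "az": 0, "gripper": 0.25}, {"x": 1, "y": 0, "z": 0, "ax": 0, "ay": 0, "az": 0, "gripper": 0.25}, {"x": 0, "y": 0, "z": 0, "ax": 0, "ay": 0, "az": 0, "gripper": 0.25}]}}

```text
clock: 6.78
position: [0.5465, -0.0722, 0.0259]
ee_rot: [0.985, -0.174, -0.001, -0.0]
ft_force: [-4.2, 1.8, 5.4]
grip_width: 0.753
grasp_force: 2.9
```

Call:
{"api": "apply_moves", "payload": {"rows": [{"x": 1, "y": 0, "z": 0, "ax": 0, "ay": 0, "az": 0, "gripper": 0.25}, {"x": 1, "y": 0, "z": 0, "ax": 0, "ay": 0, "az": 0, "gripper": 0.25}, {"x": 0, "y": 0, "z": 0, "ax": 0, "ay": 0, "az": 0, "gripper": 0.25}]}}

```text
clock: 7.03
position: [0.5483, -0.0729, 0.0259]
ee_rot: [0.985, -0.174, -0.001, -0.0]
ft_force: [-5.1, 1.3, 5.5]
grip_width: 0.75
grasp_force: 3.0
```

```bash
python3 st.py -51 0 0.026; python3 rk.py
```

```text
t 7.0333 pos [ 0.5483 -0.0729  0.0259] holder mm [-53.    0.1] toolx yaw err 0.06 tilt [-0.0027  0.0011] grip 0.7502841359910781 F [-5.15  1.26  5.47]
shift tool mm [ 2.   0.2 -0.2]
182 [[-39.9, -62.6], [-34.9, -59.6], [29.3, -14.5], [30.0, -13.2]]
```

Call:
{"api": "apply_moves", "payload": {"rows": [{"x": 1, "y": 0, "z": 0, "ax": 0, "ay": 0, "az": 0, "gripper": 0.25}, {"x": 0, "y": 0, "z": 0, "ax": 0, "ay": 0, "az": 0, "gripper": 0.25}]}}

```text
clock: 7.25
position: [0.5492, -0.0732, 0.0258]
ee_rot: [0.985, -0.174, -0.001, -0.0]
ft_force: [-4.3, 2.7, 5.4]
grip_width: 0.751
grasp_force: 3.1
```

Call:
{"api": "apply_moves", "payload": {"rows": [{"x": 1, "y": 0, "z": 0, "ax": 0, "ay": 0, "az": 0, "gripper": 0.25}, {"x": 0, "y": 0, "z": 0, "ax": 0, "ay": 0, "az": 0, "gripper": 0.25}]}}

```text
clock: 7.42
position: [0.5493, -0.0733, 0.0257]
ee_rot: [0.985, -0.174, -0.002, -0.0]
ft_force: [-7.7, 3.0, 8.9]
grip_width: 0.747
grasp_force: 5.6
```

```bash
python3 st.py -51 0 0.026; python3 rk.py
```

```text
t 7.4167 pos [ 0.5493 -0.0733  0.0257] holder mm [-51.9   0.1] toolx yaw err 0.05 tilt [-0.0046  0.0013] grip 0.7469151909671079 F [-7.73  3.    8.94]
shift tool mm [ 0.9  0.1 -0.3]
184 [[-38.8, -62.6], [-34.8, -59.6], [30.1, -14.3], [30.8, -13.1]]
```

Call:
{"api": "apply_moves", "payload": {"rows": [{"x": 0.5, "y": 0, "z": 0, "ax": 0, "ay": 0, "az": 0, "gripper": 0.25}, {"x": 0, "y": 0, "z": 0, "ax": 0, "ay": 0, "az": 0, "gripper": 0.25}, {"x": 0, "y": 0, "z": 0, "ax": 0, "ay": 0, "az": 0, "gripper": 0.25}]}}

```text
clock: 7.72
position: [0.5493, -0.0733, 0.0256]
ee_rot: [0.985, -0.174, -0.003, -0.0]
ft_force: [-11.0, 3.1, 10.8]
grip_width: 0.749
grasp_force: 6.3
```

The TCP has stopped and the push force rose to 11 N, so the rack is home. I back off 4 mm from the rack with the clip still held, then raise gently.

Call:
{"api": "apply_moves", "payload": {"rows": [{"x": -2, "y": 0, "z": 0, "ax": 0, "ay": 0, "az": 0, "gripper": 0.25}, {"x": -3, "y": 0, "z": 0, "ax": 0, "ay": 0, "az": 0, "gripper": 0.25}, {"x": 0, "y": 0, "z": 0, "ax": 0, "ay": 0, "az": 0, "gripper": 0.25}, {"x": 0, "y": 0, "z": 0, "ax": 0, "ay": 0, "az": 0, "gripper": 0.25}]}}

```text
clock: 8.05
position: [0.5477, -0.0725, 0.0268]
ee_rot: [0.985, -0.174, 0.001, -0.0]
ft_force: [1.9, 0.4, 4.6]
grip_width: 0.748
grasp_force: 2.6
```

```bash
python3 st.py; python3 rk.py
```

```text
t 8.05 pos [ 0.5477 -0.0725  0.0268] holder mm [-53.7   0.3] toolx yaw err 0.02 tilt [0.0015 0.0006] grip 0.747671435743571 F [1.86 0.42 4.62]
192 [[-38.2, -62.6], [-33.3, -59.6], [30.1, -14.3], [30.8, -13.1]]
```

The rack stays home. Now I raise the tool.

Call:
{"api": "apply_moves", "payload": {"rows": [{"x": 0, "y": 0, "z": -3, "ax": 0, "ay": 0, "az": 0, "gripper": 0.25}, {"x": 0, "y": 0, "z": -3, "ax": 0, "ay": 0, "az": 0, "gripper": 0.25}, {"x": 0, "y": 0, "z": -3, "ax": 0, "ay": 0, "az": 0, "gripper": 0.25}, {"x": 0, "y": 0, "z": -5, "ax": 0, "ay": 0, "az": 0, "gripper": 0.25}, {"x": 0, "y": 0, "z": -10, "ax": 0, "ay": 0, "az": 0, "gripper": 0.25}]}}

```text
clock: 8.52
position: [0.5457, -0.0733, 0.0496]
ee_rot: [0.985, -0.174, -0.002, 0.0]
ft_force: [0.0, 0.1, 0.1]
grip_width: 0.751
grasp_force: 0.0
```

Call:
{"api": "apply_moves", "payload": {"rows": [{"x": 0, "y": 0, "z": -25, "ax": 0, "ay": 0, "az": 0, "gripper": 0.25}, {"x": 0, "y": 0, "z": -30, "ax": 0, "ay": 0, "az": 0, "gripper": 0.25}, {"x": -20, "y": 0, "z": -30, "ax": 0, "ay": 0, "az": 0, "gripper": 0.25}, {"x": -20, "y": 0, "z": -20, "ax": 0, "ay": 0, "az": 0, "gripper": 0.25}, {"x": 0, "y": 0, "z": 0, "ax": 0, "ay": 0, "az": 0, "gripper": 0.25}]}}

```text
clock: 8.93
position: [0.5092, -0.0583, 0.1601]
ee_rot: [0.985, -0.174, 0.002, 0.0]
ft_force: [1.4, 0.5, 0.3]
grip_width: 0.751
grasp_force: 0.0
```

```bash
python3 st.py; python3 rk.py;python3 - <<'E'
from h import *
im=camera('scene')['color'][:,:,::-1][205:315,218:338]
cv2.imwrite('pics/end.png',cv2.convertScaleAbs(cv2.resize(im,None,fx=5,fy=5,interpolation=cv2.INTER_CUBIC),alpha=1.4))
E
```

```text
t 8.9333 pos [ 0.5092 -0.0583  0.1601] holder mm [-94.8   0.4] toolx yaw err 0.07 tilt [ 0.0047 -0.0015] grip 0.7513891218615854 F [1.42 0.52 0.31]
404 [[-40.4, -62.6], [-37.9, -60.7], [29.7, -14.5], [30.8, -13.1]]
```

View pics/end.png

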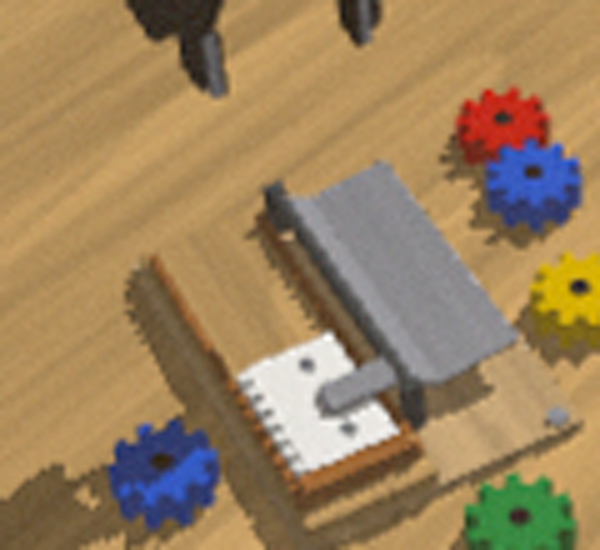

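The rack sits against the stop at (350,470), measured from x -40 to 30, with the jaw resting on it at (335,395). The gripper is clear and nothing else has moved, so I hand in.

```bash
python3 -c "
from workcell import *
print(hand_in())"
```

```text
the job is handed in; nothing more can be done
None
```

The rack is home against the end stop with the clip released and clamping it, the gripper is clear, and the job was handed in at about 9 s of the 38 s allowed; no verdict came back.

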